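# Release the key left latched on a colony counter

### The job

One of the four blue keys on the colony counter has been left latched down, a few millimetres lower than its neighbours. With a fingertip tap the keys lightly one after the other, from the robot's left to its right, to find out which one it is, taking care not to press any of them in; then press that one key fully in and let it come up, so that all four keys stand up. Do not press in a key that is already up, and leave the culture dish, the flask and the burner where they are.

Things in the scene. Friction and masses are not known exactly. Their poses are not given: they have to be found in the camera images.
- counter: White bench instrument with a blue band, 260 (x) x 270 (y) x 60 mm high, fixed to the bench. Origin: centre of its underside, on the bench (z = 0). Its -x side faces the robot and carries the row of keys along y, on the flat top at x = -88 mm; behind it a small dark blank display and a round lit stage (62 mm radius, 3 mm high, centred at x = +55 mm). The top face is at z = 60 mm.
- key_1: The first (leftmost) of four identical blue keys, counted from the robot's left (counter's +y). Level cap 32 (x) x 28 (y) mm, origin: centre of its top face; slides straight down. In the counter's frame at x = -88, y = +75 mm. Its top is at z = 74 mm there when up, 70 when latched down, 66 when pressed right in. Which key is latched varies from run to run; always exactly one.
- key_2: The second of four identical blue keys, counted from the robot's left (counter's +y). Level cap 32 (x) x 28 (y) mm, origin: centre of its top face; slides straight down. In the counter's frame at x = -88, y = +25 mm. Every up key: does not yield below 2 N, then 1 mm per 0.375 N, 5 N at the bottom stop; it springs back when let go.
- key_3: The third of four identical blue keys, counted from the robot's left (counter's +y). Level cap 32 (x) x 28 (y) mm, origin: centre of its top face; slides straight down. In the counter's frame at x = -88, y = -25 mm. The latched key (any of the four): 4 mm lower, yields only above 3.5 N; let go after a press to the bottom stop (5 N) it springs up. Its catch frees 2.5 mm below the latched height.
- key_4: The fourth (rightmost) of four identical blue keys, counted from the robot's left (counter's +y). Level cap 32 (x) x 28 (y) mm, origin: centre of its top face; slides straight down. In the counter's frame at x = -88, y = -75 mm. All keys alike: a tap of 1 to 2 N moves none of them.
- dish: Loose closed culture dish, clear with green agar, 90 mm diameter, 15 mm high, lying on the counter's round stage. Origin: centre of its underside. Bystander.
- flask: Loose empty conical glass flask, 72 mm diameter, 104 mm high, standing on the bench to the left of the counter. Origin: centre of its underside. Bystander.
- burner: Loose unlit steel spirit burner with a brass wick holder, 60 mm diameter, 58 mm high, standing on the bench to the right of the counter. Origin: centre of its underside. Bystander.

How it is judged:
By the outcome, as a careful person would: the job done as asked, in the order asked, and still so for the second after the job is handed in, with the robot touching nothing.
It also fails if it takes over 51 s, if anything falls off the work surface, if the arm or the gripper's body presses on something with over 40 N, if the wrist force passes 120 N, or if a joint passes its speed limit or range.

### The arm

A 6-joint arm with a two-finger parallel gripper is mounted at the origin on the work surface. World frame = base frame: x ahead of the robot, y to its left, z up, the work surface at z = 0. Lengths are in m, angles in rad, forces in N, time in s.
With the tool pointing down it reaches from about 0.225 to 0.875 m from the base axis. Payload 3.4 kg.
Tool frame: the origin (TCP) lies on the centre line of the jaws, within the pads' length; the fingertips stand 19 mm ahead of it and the grasp point (between the pads) is the TCP; z points along the fingers, y is the direction in which the jaws open and shut (so a half turn about z gives the same grasp; the last joint's range is limited). The gripper opens to 85 mm and grips with 20 to 120 N. Pads are 22 mm wide; open, the fingers measure 114 mm over their backs; the gripper's body (76 mm by 85 mm) begins 54 mm behind the grasp point. The pads swing forward as they close: fully open they stand 13 mm farther back than shut.
Start: joints at [1.186, 0.276, 1.505, -0, 1.361, -0.121], TCP at [0.15, 0.555, 0.25] pointing down, gripper open.
Joint ranges: [-2.89, 2.89], [-0.75, 2.08], [0.22, 2.7], [-1.18, 4.32], [0.11, 2.71], [-2.7, 2.7]. Speed limits (rad/s): [2.57, 2.57, 3.14, 3.14, 3.14, 3.14].

### API

Orientations are given as a unit quaternion [w, x, y, z].
In Python, from rig import monitor, eyes, manip, models gives the robot as it stands.
- The arm moves only by the tool send_rows, never from a script. Its argument "deltas" is a list of rows, each an object with "dp": the shift along the world's x, y, z each as a share of 0.12 m, from -1 to 1, a list of three; "rotation": the turn, a rotation vector about the world's x, y, z each as a share of 0.5 rad, from -1 to 1, a list of three. In form: [{"dp": [dx, dy, dz], "rotation": [rx, ry, rz]}, ...]. A call has 1 to 12 rows; each row is the pose to reach, as a shift and turn from the pose commanded when the call began; what a row does not reach only later rows make up. A row lasts 1/12 s, in which the tool goes at most 41.7 mm and 7.16 degrees, less where a joint would pass 70% of its speed; a pose out of reach is approached as far as the arm can. A call with a number of a shift or a turn outside -1 to 1 is refused whole. A call with a gripper value outside its range is refused whole. "fingers" is the closure, from -1 (fully open) to 1 (shut), set as the call begins (left out, the last holds). The fingers move at their own pace and stop on an object; "grip_force" is the grip in N (left out, the last holds). Time passes only in rows, so rows that repeat a pose let the fingers close. It gives the time, the measured TCP pose, the force and the opening at its end, in the units of the state.
- monitor.get_state(): the state, without advancing time (a new reading comes with each control period).
- eyes.get_image(name): name is "side" or "top"; returns a dict with "color" (384x512x3 uint8, red, green, blue), "depth" (384x512 float32, m along the optical axis (not along the pixel's ray), 0 where there is no reading), "mtx" (3x3 intrinsics, pixels), "rvec" (rotation vector, rad) and "tvec" (3), from world to camera coordinates, as OpenCV has them. Camera axes: x right, y down, z forward; pixel columns grow to the right and rows downward; lengths in m; the calibration is good to about 2 mm. A picture is of the moment at which its call begins.
- manip.sign_off(): hands the job in, once; it reports no verdict.
Trained networks look in a picture, given as the dict that the camera call returned (one of the last four; its "shot" number tells which), for a name from the list of things; names that differ only in an ending like _2 or _b are one class to them, and where a whole thing is asked for, a point or a joint stands for the part that bears it (a point fixed in the world has none). Each returns a list of dicts, best first, with "score" (0 to 1); they miss things now and then, are a little off and sometimes report something else, mostly with a low value. They report only what shows in the picture. A call takes as long as a camera call.
- models.find_in(name, picture): "box" ([left, top, right, bottom] in pixels, round what is visible of it).
The state is a dict: "clock": time; "qpos": joint angles; "qd": joint speeds; "effort": joint torques, N m; "position": TCP position; "ee_rot": TCP orientation; "contact_force": force on the tool from outside, world axes, zero at the start; "moment": the same for the moment, N m; "width": finger opening in m.
Only numpy, scipy, OpenCV 4.12 (cv2) and the standard library are available. Lean on these libraries where they do the work, as an engineer would, in place of code of your own. Each camera call takes 0.05 s, during which the arm holds its last target.

## Working session

There is one attempt and no reset: what is moved stays moved. The work goes in short steps, Python scripts to look and compute and a tool call to move; the robot and the scene stay as the last step left them, time stands still between calls to the robot, and variables do not carry over. Pictures are saved under pics/ and viewed, and the job is handed in when it is done.

Besides the shell and the picture viewer there is one more tool, called after "Call:" by a JSON object that holds its "api" and its "payload". send_rows: Moves the arm, as the interface text tells. Its arguments: {"type":"object","properties":{"deltas":{"type":"array","items":{"type":"object","properties":{"dp":{"type":"array","items":{"type":"number"}},"rotation":{"type":"array","items":{"type":"number"}}}}},"fingers":{"type":"number"},"grip_force":{"type":"number"}},"required":["deltas"]}

```bash
mkdir -p pics; python3 - <<'E'
from rig import monitor, eyes, manip, models
import cv2,numpy as np,pickle
s=monitor.get_state();print(s)
for n in("top","side"):
    p=eyes.get_image(n);pickle.dump(p,open(f"{n}.pkl","wb"))
    cv2.imwrite(f"pics/{n}1.png",p["color"][:,:,::-1])
    for o in("counter","key_1","dish","flask","burner"):
        print(n,o,[(np.round(d["box"]),round(d["score"],2)) for d in models.find_in(o,p)[:5]])
E
```

```text
{'clock': 0.0, 'qpos': array([ 1.18599293e+00,  2.76612562e-01,  1.50617209e+00, -1.01044671e-05,
        1.36069696e+00, -1.21008847e-01]), 'qd': array([ 0.00148017, -0.00021772, -0.00019873,  0.00088183,  0.00056665,
       -0.00054968]), 'effort': array([-4.06329837e-04, -4.16780519e+01, -2.45801336e+01, -2.06949803e-04,
        1.12537615e-02,  9.42892399e-06]), 'position': array([0.14974915, 0.55462897, 0.24941415]), 'ee_rot': array([-2.31542995e-04,  1.31514068e-01,  9.91313854e-01, -9.15669405e-04]), 'contact_force': array([-0.11905022, -0.58878456,  1.32110766]), 'moment': array([-0.03123134, -0.03482169,  0.03996082]), 'width': 0.08555984234477026}
top counter [(array([223., 117., 347., 242.]), 0.77)]
top key_1 [(array([259., 207., 270., 225.]), 0.69), (array([318., 194., 330., 206.]), 0.5), (array([298., 197., 309., 211.]), 0.43), (array([374., 130., 397., 149.]), 0.16)]
top dish [(array([264., 128., 298., 169.]), 0.87), (array([185., 188., 214., 215.]), 0.56)]
top flask [(array([188., 187., 212., 213.]), 0.63)]
top burner [(array([373., 130., 394., 150.]), 0.59)]
side counter [(array([208., 163., 305., 239.]), 0.84), (array([276., 158., 285., 175.]), 0.26)]
side key_1 [(array([283., 202., 291., 211.]), 0.69), (array([278., 187., 291., 204.]), 0.65), (array([274., 163., 285., 174.]), 0.55), (array([281., 179., 286., 188.]), 0.54)]
side dish [(array([221., 179., 249., 202.]), 0.76)]
side flask []
side burner [(array([228., 132., 242., 148.]), 0.67)]
```

```bash
python3 - <<'E'
import cv2
a=cv2.imread("pics/top1.png")[100:260,160:420];cv2.imwrite("pics/topc.png",cv2.resize(a,None,fx=3,fy=3,interpolation=2))
a=cv2.imread("pics/side1.png")[110:270,170:370];cv2.imwrite("pics/sidec.png",cv2.resize(a,None,fx=3.5,fy=3.5,interpolation=2))
E
```

```text
(no output)
```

View pics/topc.png

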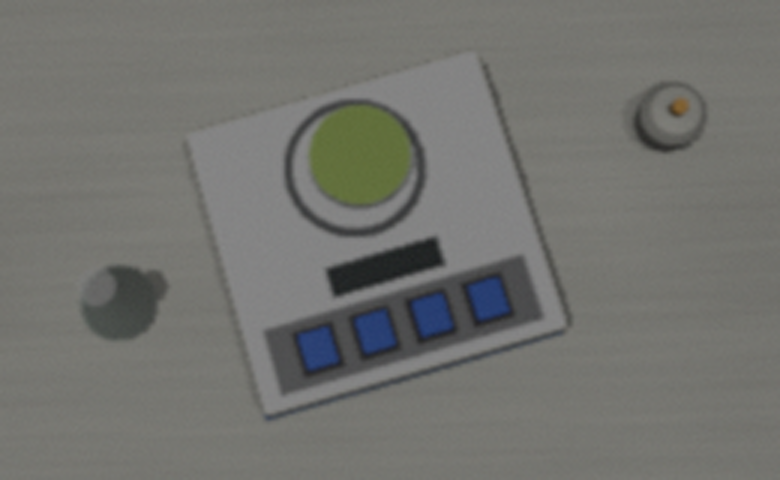

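View pics/sidec.png

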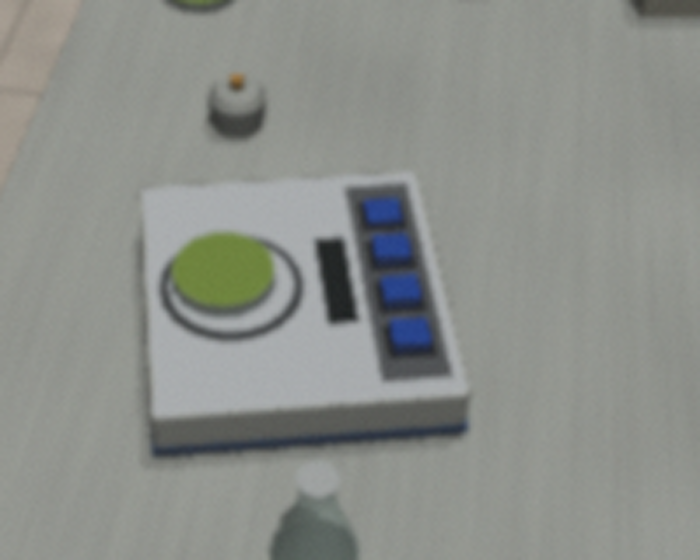

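The top view shows four keys in the crop at (318,348), (376,332), (433,315) and (488,298), with the flask on the left and the burner on the right. Next I'll segment the blue and project it to world positions.

```bash
cat > h.py <<'E'
import cv2,numpy as np,pickle
def keys(p,zp=0.073):
    c=p["color"].astype(int);R=cv2.Rodrigues(p["rvec"])[0];t=np.ravel(p["tvec"]);K=p["mtx"]
    m=((c[...,2]-c[...,0]>50)).astype(np.uint8)
    n,l,st,ce=cv2.connectedComponentsWithStats(m)
    out=[]
    for i in range(1,n):
        if st[i,4]<25: continue
        u,v=ce[i]
        ray=R.T@np.linalg.inv(K)@[u,v,1];C=-R.T@t
        P=C+ray*(zp-C[2])/ray[2]
        mm=l==i; d=np.median(p["depth"][cv2.erode(mm.astype(np.uint8),np.ones((3,3)))>0])
        Pd=C+ray*d
        out.append((np.round([u,v]),st[i,4],P.round(4),Pd.round(4)))
    return out
E
python3 - <<'E'
from h import *
for n in("top","side"):
    p=pickle.load(open(n+".pkl","rb"))
    R=cv2.Rodrigues(p["rvec"])[0];print(n,"cam",(-R.T@np.ravel(p["tvec"])).round(3))
    P=[]
    for k in keys(p):print(*k);P.append(k[2])
    if len(P)==4:
        P=np.array(sorted(P,key=lambda q:-q[1]));print(np.linalg.norm(np.diff(P,axis=0),axis=1)); d=P[0]-P[3];print("yaw",np.arctan2(-d[0],d[1]),P.mean(0))
E
```

```text
top cam [0.458 0.028 1.066]
[322. 199.] 122 [ 0.593  -0.1023  0.073 ] [ 0.5933 -0.1027  0.0706]
[304. 204.] 126 [ 0.5807 -0.0547  0.073 ] [ 0.5806 -0.0546  0.074 ]
[285. 210.] 125 [ 0.5681 -0.0067  0.073 ] [ 0.568  -0.0067  0.0737]
[266. 216.] 124 [0.5557 0.0421 0.073 ] [0.5556 0.0421 0.0741]
[0.05035077 0.0496262  0.0491635 ]
yaw 0.252784651915393 [ 0.574375 -0.0304    0.073   ]
side cam [0.555 0.806 0.93 ]
[367.  78.] 188 [ 0.2953 -0.6865  0.073 ] [ 0.2999 -0.6598  0.0883]
[250.  79.] 25 [ 0.7611 -0.5966  0.073 ] [nan nan nan]
[279. 170.] 63 [ 0.5939 -0.0935  0.073 ] [ 0.5941 -0.0976  0.0691]
[282. 180.] 68 [ 0.5809 -0.05    0.073 ] [ 0.5809 -0.0494  0.0736]
[284. 192.] 77 [ 0.5683 -0.0021  0.073 ] [ 0.5683 -0.001   0.0742]
[287. 205.] 83 [0.5558 0.0467 0.073 ] [0.5558 0.0468 0.0731]
  return _methods._mean(a, axis=axis, dtype=dtype,
  ret = ret.dtype.type(ret / rcount)
```

Call:
{"api": "send_rows", "payload": {"deltas": [{"dp": [0.15, -0.2, 0], "rotation": [0, 0, -0.1]}, {"dp": [0.35, -0.45, 0], "rotation": [0, 0, -0.25]}, {"dp": [0.6, -0.75, 0], "rotation": [0, 0, -0.4]}, {"dp": [0.8, -1, 0], "rotation": [0, 0, -0.55]}, {"dp": [0.8, -1, 0], "rotation": [0, 0, -0.55]}], "fingers": 1, "grip_force": 20}}

```text
clock: 1.02
position: [0.2494, 0.4301, 0.2504]
ee_rot: [0.002, 0.27, 0.963, -0.002]
contact_force: [0.3, 0.1, 0.1]
width: 0.0257
```

Call:
{"api": "send_rows", "payload": {"deltas": [{"dp": [0.2, -0.25, 0], "rotation": [0, 0, -0.15]}, {"dp": [0.4, -0.5, 0], "rotation": [0, 0, -0.3]}, {"dp": [0.6, -0.75, 0], "rotation": [0, 0, -0.45]}, {"dp": [0.8, -1, 0], "rotation": [0, 0, -0.6]}, {"dp": [0.8, -1, 0], "rotation": [0, 0, -0.6]}]}}

```text
clock: 1.43
position: [0.3458, 0.3108, 0.2506]
ee_rot: [0.002, 0.411, 0.912, -0.001]
contact_force: [-0.4, -0.5, -0.3]
width: -0.0003
```

Call:
{"api": "send_rows", "payload": {"deltas": [{"dp": [0.2, -0.25, 0], "rotation": [0, 0, -0.15]}, {"dp": [0.4, -0.5, 0], "rotation": [0, 0, -0.3]}, {"dp": [0.6, -0.75, 0], "rotation": [0, 0, -0.45]}, {"dp": [0.8, -1, 0], "rotation": [0, 0, -0.6]}, {"dp": [0.8, -1, 0], "rotation": [0, 0, -0.6]}]}}

```text
clock: 1.85
position: [0.4424, 0.191, 0.2505]
ee_rot: [0.003, 0.542, 0.84, -0.0]
contact_force: [0.1, 0.7, -0.2]
width: -0.0001
```

Call:
{"api": "send_rows", "payload": {"deltas": [{"dp": [0.25, -0.25, 0], "rotation": [0, 0, -0.1]}, {"dp": [0.5, -0.5, 0], "rotation": [0, 0, -0.2]}, {"dp": [0.75, -0.75, 0], "rotation": [0, 0, -0.3]}, {"dp": [0.98, -1, 0], "rotation": [0, 0, -0.36]}, {"dp": [0.98, -1, 0], "rotation": [0, 0, -0.36]}]}}

```text
clock: 2.27
position: [0.5609, 0.0708, 0.2499]
ee_rot: [0.003, 0.614, 0.789, 0.0]
contact_force: [-0.8, 0.9, 0.2]
width: -0.0001
```

Call:
{"api": "send_rows", "payload": {"deltas": [{"dp": [0, -0.27, -0.15], "rotation": [0, 0, 0]}, {"dp": [0, -0.27, -0.4], "rotation": [0, 0, 0]}, {"dp": [0, -0.27, -0.6], "rotation": [0, 0, 0]}, {"dp": [0, -0.27, -0.8], "rotation": [0, 0, 0]}, {"dp": [0, -0.27, -1.0], "rotation": [0, 0, 0]}, {"dp": [0, -0.27, -1.0], "rotation": [0, 0, 0]}, {"dp": [0, -0.27, -1.0], "rotation": [0, 0, 0]}]}}

```text
clock: 2.85
position: [0.5547, 0.0438, 0.1295]
ee_rot: [-0.001, 0.612, 0.791, -0.001]
contact_force: [-0.0, 0.5, -1.0]
width: 0.0003
```

```bash
python3 - <<'E'
from rig import monitor, eyes
import cv2,numpy as np
for n in("top","side"):
    p=eyes.get_image(n)
    a=p["color"][100:260,160:420,::-1] if n=="top" else p["color"][110:270,170:370,::-1]
    cv2.imwrite(f"pics/{n}2.png",cv2.resize(a,None,fx=3,fy=3,interpolation=2))
    s=monitor.get_state();print(s["clock"],s["position"],s["ee_rot"],s["contact_force"],s["qpos"])
E
```

```text
2.9 [0.55595457 0.04355883 0.13091441] [1.33657081e-04 6.12194956e-01 7.90706803e-01 2.63480383e-04] [ 0.50616412 -0.18419053  0.94882089] [-4.67559527e-02  3.42538637e-01  1.72418617e+00  3.15831206e-04
  1.07434631e+00 -3.00035452e-01]
2.95 [0.55664407 0.04341829 0.13172973] [0.0009879  0.61224177 0.79066956 0.00082846] [0.26662905 0.32148938 1.05614902] [-4.69159135e-02  3.41703280e-01  1.72315600e+00  2.51529818e-04
  1.07416428e+00 -3.00044988e-01]
```

View pics/side2.png

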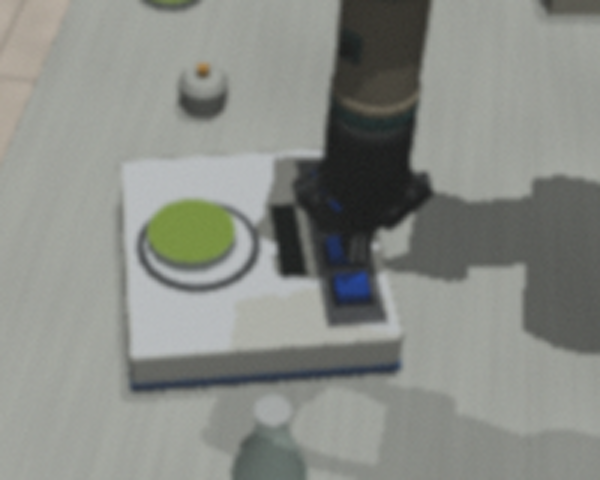

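View pics/top2.png

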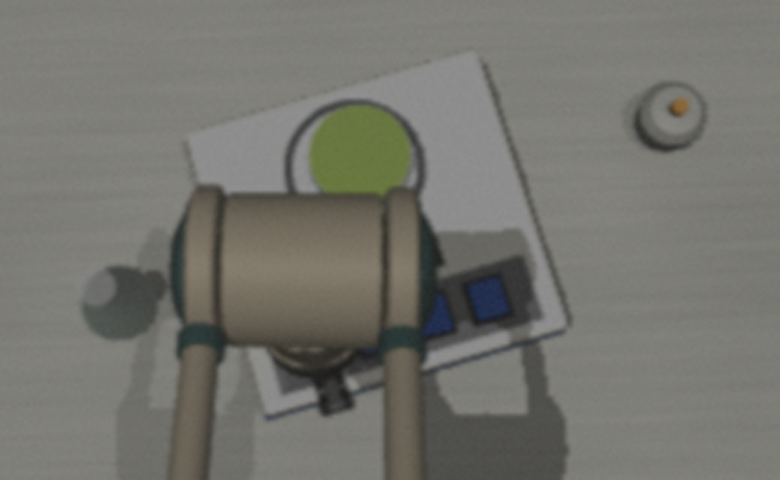

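The closed fingertips hang over key 1. I'll descend to just above it, then creep down, averaging the noisy readings.

Call:
{"api": "send_rows", "payload": {"deltas": [{"dp": [0, 0, -0.1], "rotation": [0, 0, 0]}, {"dp": [0, 0, -0.2], "rotation": [0, 0, 0]}, {"dp": [0, 0, -0.26], "rotation": [0, 0, 0]}, {"dp": [0, 0, -0.28], "rotation": [0, 0, 0]}, {"dp": [0, 0, -0.28], "rotation": [0, 0, 0]}]}}

```text
clock: 3.37
position: [0.5558, 0.0429, 0.0972]
ee_rot: [0.0, 0.613, 0.79, 0.0]
contact_force: [0.2, 0.5, 0.0]
width: 0.0001
```

```bash
cat > m.py <<'E'
from rig import monitor, eyes
import numpy as np,sys
n=int(sys.argv[1]) if len(sys.argv)>1 else 5
F=[];P=[]
for i in range(n):
    eyes.get_image("side");s=monitor.get_state();F.append(s["contact_force"]);P.append(s["position"])
F=np.array(F);P=np.array(P)
print(round(s["clock"],2),"F",F.mean(0).round(2),"sd",F.std(0).round(2),"Fz",F[:,2].round(1),"P",P.mean(0).round(4),"sdz",P[:,2].std().round(5))
E
python3 m.py 6
```

```text
3.67 F [ 0.33  0.17 -0.  ] sd [0.34 0.49 0.69] Fz [ 0.6  0.9  0.1 -1.3  0.2 -0.4] P [0.5561 0.0428 0.0975] sdz 0.00012
```

Call:
{"api": "send_rows", "payload": {"deltas": [{"dp": [0, 0, -0.01], "rotation": [0, 0, 0]}, {"dp": [0, 0, -0.02], "rotation": [0, 0, 0]}, {"dp": [0, 0, -0.02], "rotation": [0, 0, 0]}]}}

```text
clock: 3.92
position: [0.5554, 0.0427, 0.0941]
ee_rot: [-0.0, 0.613, 0.79, -0.0]
contact_force: [0.3, 0.5, -0.1]
width: 0.0001
```

```bash
python3 m.py 4
```

```text
4.12 F [-0.19 -0.24  0.04] sd [0.23 0.44 0.85] Fz [ 0.3 -0.2 -1.2  1.2] P [0.5555 0.0427 0.0942] sdz 5e-05
```

Call:
{"api": "send_rows", "payload": {"deltas": [{"dp": [0, 0, -0.004], "rotation": [0, 0, 0]}, {"dp": [0, 0, -0.004], "rotation": [0, 0, 0]}]}}

```text
clock: 4.28
position: [0.5555, 0.0427, 0.0938]
ee_rot: [-0.0, 0.613, 0.79, 0.0]
contact_force: [-0.3, -0.4, 0.3]
width: -0.0002
```

```bash
python3 m.py 4
```

```text
4.48 F [ 0.09 -0.06 -0.09] sd [0.29 0.41 0.15] Fz [-0.1  0.1  0.  -0.3] P [0.5555 0.0427 0.0938] sdz 2e-05
```

Call:
{"api": "send_rows", "payload": {"deltas": [{"dp": [0, 0, -0.003], "rotation": [0, 0, 0]}, {"dp": [0, 0, -0.003], "rotation": [0, 0, 0]}]}}

```text
clock: 4.65
position: [0.5555, 0.0427, 0.0934]
ee_rot: [-0.0, 0.613, 0.79, 0.0]
contact_force: [-0.8, -0.2, 0.5]
width: 0.0001
```

```bash
python3 m.py 4
```

```text
4.85 F [ 0.37 -0.3   0.22] sd [0.24 0.68 0.4 ] Fz [ 0.1  0.8 -0.3  0.3] P [0.5555 0.0427 0.0935] sdz 2e-05
```

Call:
{"api": "send_rows", "payload": {"deltas": [{"dp": [0, 0, -0.002], "rotation": [0, 0, 0]}, {"dp": [0, 0, -0.002], "rotation": [0, 0, 0]}]}}

```text
clock: 5.02
position: [0.5555, 0.0427, 0.0932]
ee_rot: [-0.0, 0.613, 0.79, 0.0]
contact_force: [0.1, -0.1, -0.1]
width: 0.0003
```

```bash
python3 m.py 4
```

```text
5.22 F [ 0.29  0.32 -0.02] sd [0.74 0.24 0.36] Fz [-0.1  0.2 -0.6  0.4] P [0.5555 0.0427 0.0932] sdz 1e-05
```

Call:
{"api": "send_rows", "payload": {"deltas": [{"dp": [0, 0, -0.002], "rotation": [0, 0, 0]}, {"dp": [0, 0, -0.002], "rotation": [0, 0, 0]}]}}

```text
clock: 5.38
position: [0.5556, 0.0427, 0.0931]
ee_rot: [0.0, 0.613, 0.79, 0.0]
contact_force: [0.0, 0.9, 0.8]
width: -0.0005
```

```bash
python3 m.py 4
```

```text
5.58 F [-0.1  -0.26  1.12] sd [0.44 0.51 0.38] Fz [1.2 1.5 1.2 0.5] P [0.5556 0.0427 0.0931] sdz 1e-05
```

Call:
{"api": "send_rows", "payload": {"deltas": [{"dp": [0, 0, -0.002], "rotation": [0, 0, 0]}, {"dp": [0, 0, -0.002], "rotation": [0, 0, 0]}]}}

```text
clock: 5.75
position: [0.5556, 0.0427, 0.0929]
ee_rot: [0.0, 0.613, 0.79, 0.0]
contact_force: [0.0, 0.2, 1.1]
width: -0.0001
```

```bash
python3 m.py 4
```

```text
5.95 F [-0.58  0.47  2.11] sd [0.62 0.42 0.6 ] Fz [2.  1.7 3.1 1.6] P [0.5556 0.0427 0.0929] sdz 2e-05
```

Key 1 contacts at TCP z ≈ 0.093, which puts its top at about 0.074, so it is up. On to key 2.

Call:
{"api": "send_rows", "payload": {"deltas": [{"dp": [0, 0, 0.05], "rotation": [0, 0, 0]}, {"dp": [0, 0, 0.12], "rotation": [0, 0, 0]}, {"dp": [0.05, -0.2, 0.12], "rotation": [0, 0, 0]}, {"dp": [0.1, -0.35, 0.12], "rotation": [0, 0, 0]}, {"dp": [0.1, -0.4, 0.12], "rotation": [0, 0, 0]}, {"dp": [0.1, -0.4, 0.12], "rotation": [0, 0, 0]}, {"dp": [0.1, -0.4, 0.05], "rotation": [0, 0, 0]}, {"dp": [0.1, -0.4, 0.02], "rotation": [0, 0, 0]}, {"dp": [0.1, -0.4, 0.012], "rotation": [0, 0, 0]}, {"dp": [0.1, -0.4, 0.012], "rotation": [0, 0, 0]}]}}

```text
clock: 6.78
position: [0.5665, -0.0044, 0.0935]
ee_rot: [-0.001, 0.612, 0.791, -0.0]
contact_force: [0.1, 0.1, -0.6]
width: 0.0002
```

```bash
python3 m.py 4
```

```text
6.98 F [0.33 0.12 0.49] sd [0.39 0.39 0.38] Fz [0.  0.4 0.4 1.1] P [ 0.5674 -0.0047  0.0941] sdz 0.00018
```

Call:
{"api": "send_rows", "payload": {"deltas": [{"dp": [0, 0, -0.004], "rotation": [0, 0, 0]}, {"dp": [0, 0, -0.004], "rotation": [0, 0, 0]}]}}

```text
clock: 7.15
position: [0.5676, -0.0052, 0.0938]
ee_rot: [0.0, 0.613, 0.79, 0.0]
contact_force: [0.3, -0.6, -0.1]
width: 0.0
```

```bash
python3 m.py 4
```

```text
7.35 F [-0.19  0.43  0.03] sd [0.4  0.52 0.54] Fz [ 0.5  0.5 -0.1 -0.8] P [ 0.5676 -0.0053  0.0938] sdz 2e-05
```

Call:
{"api": "send_rows", "payload": {"deltas": [{"dp": [0, 0, -0.004], "rotation": [0, 0, 0]}, {"dp": [0, 0, -0.004], "rotation": [0, 0, 0]}, {"dp": [0, 0, -0.004], "rotation": [0, 0, 0]}]}}

```text
clock: 7.6
position: [0.5675, -0.0053, 0.0932]
ee_rot: [0.0, 0.613, 0.79, 0.0]
contact_force: [-0.0, -0.2, -0.1]
width: 0.0
```

```bash
python3 m.py 4
```

```text
7.8 F [-0.17  0.11 -0.12] sd [0.24 0.21 0.27] Fz [-0.3  0.1  0.2 -0.4] P [ 0.5675 -0.0053  0.0932] sdz 0.0
```

Call:
{"api": "send_rows", "payload": {"deltas": [{"dp": [0, 0, -0.002], "rotation": [0, 0, 0]}, {"dp": [0, 0, -0.002], "rotation": [0, 0, 0]}]}}

```text
clock: 7.97
position: [0.5676, -0.0053, 0.0931]
ee_rot: [0.0, 0.613, 0.79, 0.0]
contact_force: [-0.3, 0.3, 0.4]
width: -0.0001
```

```bash
python3 m.py 5
```

```text
8.22 F [-0.1  -0.2   0.69] sd [0.28 0.42 0.62] Fz [-0.1  0.1  0.8  1.5  1.2] P [ 0.5676 -0.0053  0.0931] sdz 1e-05
```

Call:
{"api": "send_rows", "payload": {"deltas": [{"dp": [0, 0, -0.001], "rotation": [0, 0, 0]}, {"dp": [0, 0, -0.001], "rotation": [0, 0, 0]}]}}

```text
clock: 8.38
position: [0.5676, -0.0053, 0.093]
ee_rot: [0.0, 0.613, 0.79, 0.0]
contact_force: [0.0, 0.1, 0.5]
width: 0.0001
```

```bash
python3 m.py 6
```

```text
8.68 F [-0.68 -0.17  1.99] sd [0.41 0.47 0.56] Fz [2.5 2.5 1.4 1.8 1.2 2.5] P [ 0.5676 -0.0053  0.093 ] sdz 3e-05
```

Key 2 is also up, with contact at 0.0930. Key 3 next.

Call:
{"api": "send_rows", "payload": {"deltas": [{"dp": [0, 0, 0.05], "rotation": [0, 0, 0]}, {"dp": [0, 0, 0.12], "rotation": [0, 0, 0]}, {"dp": [0.05, -0.2, 0.12], "rotation": [0, 0, 0]}, {"dp": [0.1, -0.35, 0.12], "rotation": [0, 0, 0]}, {"dp": [0.11, -0.4, 0.12], "rotation": [0, 0, 0]}, {"dp": [0.11, -0.4, 0.12], "rotation": [0, 0, 0]}, {"dp": [0.11, -0.4, 0.05], "rotation": [0, 0, 0]}, {"dp": [0.11, -0.4, 0.02], "rotation": [0, 0, 0]}, {"dp": [0.11, -0.4, 0.01], "rotation": [0, 0, 0]}, {"dp": [0.11, -0.4, 0.01], "rotation": [0, 0, 0]}, {"dp": [0.11, -0.4, 0.01], "rotation": [0, 0, 0]}, {"dp": [0.11, -0.4, 0.01], "rotation": [0, 0, 0]}]}}

```text
clock: 9.68
position: [0.5808, -0.0528, 0.0941]
ee_rot: [0.0, 0.612, 0.791, 0.0]
contact_force: [0.3, -1.0, -0.7]
width: -0.0001
```

```bash
python3 m.py 4
```

```text
9.88 F [-0.25  0.07  0.18] sd [0.7  0.59 0.5 ] Fz [-0.2  1.   0.2 -0.3] P [ 0.5809 -0.0531  0.0942] sdz 3e-05
```

Call:
{"api": "send_rows", "payload": {"deltas": [{"dp": [0, 0, -0.004], "rotation": [0, 0, 0]}, {"dp": [0, 0, -0.004], "rotation": [0, 0, 0]}, {"dp": [0, 0, -0.004], "rotation": [0, 0, 0]}]}}

```text
clock: 10.13
position: [0.5807, -0.0533, 0.0936]
ee_rot: [0.0, 0.613, 0.79, 0.0]
contact_force: [0.3, 1.1, 0.3]
width: -0.0001
```

```bash
python3 m.py 4
```

```text
10.33 F [ 0.22  0.04 -0.24] sd [0.64 0.64 0.1 ] Fz [-0.1 -0.2 -0.4 -0.3] P [ 0.5808 -0.0533  0.0936] sdz 1e-05
```

Call:
{"api": "send_rows", "payload": {"deltas": [{"dp": [0, 0, -0.003], "rotation": [0, 0, 0]}, {"dp": [0, 0, -0.003], "rotation": [0, 0, 0]}, {"dp": [0, 0, -0.003], "rotation": [0, 0, 0]}]}}

```text
clock: 10.58
position: [0.5807, -0.0533, 0.0932]
ee_rot: [0.0, 0.613, 0.79, 0.0]
contact_force: [-0.3, -0.4, -0.4]
width: -0.0001
```

```bash
python3 m.py 4
```

```text
10.78 F [-0.01 -0.21 -0.2 ] sd [0.66 0.63 0.55] Fz [-0.4 -0.1  0.6 -0.9] P [ 0.5807 -0.0533  0.0932] sdz 2e-05
```

Call:
{"api": "send_rows", "payload": {"deltas": [{"dp": [0, 0, -0.002], "rotation": [0, 0, 0]}, {"dp": [0, 0, -0.002], "rotation": [0, 0, 0]}]}}

```text
clock: 10.95
position: [0.5808, -0.0533, 0.0931]
ee_rot: [0.0, 0.613, 0.79, 0.0]
contact_force: [-0.7, -0.6, 0.1]
width: 0.0
```

```bash
python3 m.py 6
```

```text
11.25 F [-0.22  0.09  0.84] sd [0.31 0.61 0.32] Fz [1.3 1.2 0.7 0.7 0.9 0.3] P [ 0.5808 -0.0533  0.0931] sdz 1e-05
```

Call:
{"api": "send_rows", "payload": {"deltas": [{"dp": [0, 0, -0.0006], "rotation": [0, 0, 0]}, {"dp": [0, 0, -0.0006], "rotation": [0, 0, 0]}]}}

```text
clock: 11.42
position: [0.5808, -0.0533, 0.0931]
ee_rot: [0.0, 0.613, 0.79, 0.0]
contact_force: [0.0, 0.2, 1.5]
width: -0.0001
```

```bash
python3 m.py 6
```

```text
11.72 F [-0.11  0.17  1.96] sd [0.36 0.54 0.62] Fz [1.4 2.9 1.5 2.3 2.4 1.2] P [ 0.5808 -0.0533  0.0931] sdz 3e-05
```

Key 3 is up as well. Key 4 gets the same cautious approach.

Call:
{"api": "send_rows", "payload": {"deltas": [{"dp": [0, 0, 0.05], "rotation": [0, 0, 0]}, {"dp": [0, 0, 0.12], "rotation": [0, 0, 0]}, {"dp": [0.05, -0.2, 0.12], "rotation": [0, 0, 0]}, {"dp": [0.1, -0.35, 0.12], "rotation": [0, 0, 0]}, {"dp": [0.11, -0.4, 0.12], "rotation": [0, 0, 0]}, {"dp": [0.11, -0.4, 0.12], "rotation": [0, 0, 0]}, {"dp": [0.11, -0.4, 0.05], "rotation": [0, 0, 0]}, {"dp": [0.11, -0.4, 0.02], "rotation": [0, 0, 0]}, {"dp": [0.11, -0.4, 0.01], "rotation": [0, 0, 0]}, {"dp": [0.11, -0.4, 0.01], "rotation": [0, 0, 0]}, {"dp": [0.11, -0.4, 0.006], "rotation": [0, 0, 0]}, {"dp": [0.11, -0.4, 0.006], "rotation": [0, 0, 0]}]}}

```text
clock: 12.72
position: [0.5939, -0.1008, 0.0936]
ee_rot: [-0.0, 0.612, 0.791, 0.0]
contact_force: [-0.3, -0.2, 0.0]
width: 0.0001
```

```bash
python3 m.py 3
```

```text
12.87 F [-0.02 -0.35  0.01] sd [0.42 0.37 0.59] Fz [ 0.4  0.4 -0.8] P [ 0.594  -0.1011  0.0938] sdz 5e-05
```

Call:
{"api": "send_rows", "payload": {"deltas": [{"dp": [0, 0, -0.003], "rotation": [0, 0, 0]}, {"dp": [0, 0, -0.003], "rotation": [0, 0, 0]}, {"dp": [0, 0, -0.005], "rotation": [0, 0, 0]}, {"dp": [0, 0, -0.005], "rotation": [0, 0, 0]}]}}

```text
clock: 13.2
position: [0.594, -0.1013, 0.0931]
ee_rot: [0.0, 0.613, 0.79, 0.0]
contact_force: [0.7, -0.4, -0.4]
width: 0.0002
```

```bash
python3 m.py 4
```

```text
13.4 F [0.25 0.07 0.29] sd [0.54 0.53 0.34] Fz [ 0.   0.5  0.7 -0.1] P [ 0.5939 -0.1013  0.0931] sdz 1e-05
```

Call:
{"api": "send_rows", "payload": {"deltas": [{"dp": [0, 0, -0.002], "rotation": [0, 0, 0]}, {"dp": [0, 0, -0.002], "rotation": [0, 0, 0]}]}}

```text
clock: 13.57
position: [0.5939, -0.1013, 0.0928]
ee_rot: [-0.0, 0.613, 0.79, 0.0]
contact_force: [0.4, -0.8, 0.8]
width: 0.0002
```

```bash
python3 m.py 6
```

```text
13.87 F [ 0.03 -0.08  0.11] sd [0.78 0.4  0.26] Fz [ 0.2 -0.2  0.1  0.3  0.5 -0.3] P [ 0.5939 -0.1013  0.0928] sdz 2e-05
```

Call:
{"api": "send_rows", "payload": {"deltas": [{"dp": [0, 0, -0.003], "rotation": [0, 0, 0]}, {"dp": [0, 0, -0.003], "rotation": [0, 0, 0]}]}}

```text
clock: 14.03
position: [0.5939, -0.1012, 0.0924]
ee_rot: [0.0, 0.613, 0.79, 0.0]
contact_force: [-0.6, -0.1, -0.6]
width: 0.0002
```

```bash
python3 m.py 5
```

```text
14.28 F [-0.03 -0.45  0.  ] sd [0.33 0.22 0.51] Fz [ 0.7  0.3 -0.7  0.1 -0.4] P [ 0.5939 -0.1013  0.0924] sdz 2e-05
```

No contact at 0.0924, so key 4 is lower than the others. I'll carry on down to find its top with a light tap.

Call:
{"api": "send_rows", "payload": {"deltas": [{"dp": [0, 0, -0.006], "rotation": [0, 0, 0]}, {"dp": [0, 0, -0.012], "rotation": [0, 0, 0]}, {"dp": [0, 0, -0.018], "rotation": [0, 0, 0]}, {"dp": [0, 0, -0.022], "rotation": [0, 0, 0]}, {"dp": [0, 0, -0.022], "rotation": [0, 0, 0]}]}}

```text
clock: 14.7
position: [0.5938, -0.1012, 0.0896]
ee_rot: [-0.0, 0.613, 0.79, -0.0]
contact_force: [0.3, -0.6, 0.3]
width: 0.0001
```

```bash
python3 m.py 4
```

```text
14.9 F [ 0.2  -0.2   0.29] sd [0.46 0.66 0.2 ] Fz [-0.   0.3  0.5  0.4] P [ 0.5939 -0.1013  0.0898] sdz 4e-05
```

Call:
{"api": "send_rows", "payload": {"deltas": [{"dp": [0, 0, -0.003], "rotation": [0, 0, 0]}, {"dp": [0, 0, -0.003], "rotation": [0, 0, 0]}]}}

```text
clock: 15.07
position: [0.5939, -0.1013, 0.0894]
ee_rot: [0.0, 0.613, 0.79, 0.0]
contact_force: [-0.6, 0.5, -0.0]
width: 0.0001
```

```bash
python3 m.py 4
```

```text
15.27 F [-0.35  0.12 -0.39] sd [0.16 0.39 0.37] Fz [-0.7  0.3 -0.5 -0.6] P [ 0.5939 -0.1013  0.0895] sdz 1e-05
```

Call:
{"api": "send_rows", "payload": {"deltas": [{"dp": [0, 0, -0.003], "rotation": [0, 0, 0]}, {"dp": [0, 0, -0.003], "rotation": [0, 0, 0]}]}}

```text
clock: 15.43
position: [0.594, -0.1013, 0.0892]
ee_rot: [0.0, 0.613, 0.79, 0.0]
contact_force: [-0.2, 0.3, 0.5]
width: 0.0
```

```bash
python3 m.py 4
```

```text
15.63 F [ 0.12 -0.28  0.01] sd [0.37 0.56 0.41] Fz [-0.4  0.1  0.7 -0.3] P [ 0.594  -0.1013  0.0891] sdz 1e-05
```

Call:
{"api": "send_rows", "payload": {"deltas": [{"dp": [0, 0, -0.002], "rotation": [0, 0, 0]}, {"dp": [0, 0, -0.002], "rotation": [0, 0, 0]}]}}

```text
clock: 15.8
position: [0.594, -0.1013, 0.0891]
ee_rot: [0.0, 0.613, 0.79, 0.0]
contact_force: [-0.5, -0.5, 2.6]
width: 0.0001
```

```bash
python3 m.py 5
```

```text
16.05 F [-0.75  0.18  2.77] sd [0.34 0.4  0.51] Fz [2.1 3.1 2.3 2.9 3.5] P [ 0.594  -0.1013  0.0891] sdz 1e-05
```

Key 4's top is at TCP z ≈ 0.0891, 4 mm below the others, and it didn't yield, so it's the latched one. I'll lift off, then press it fully in.

Call:
{"api": "send_rows", "payload": {"deltas": [{"dp": [0, 0, 0.02], "rotation": [0, 0, 0]}, {"dp": [0, 0, 0.04], "rotation": [0, 0, 0]}, {"dp": [0, 0, 0.04], "rotation": [0, 0, 0]}, {"dp": [0, 0, 0.02], "rotation": [0, 0, 0]}, {"dp": [0, 0, 0.0], "rotation": [0, 0, 0]}, {"dp": [0, 0, -0.01], "rotation": [0, 0, 0]}, {"dp": [0, 0, -0.02], "rotation": [0, 0, 0]}, {"dp": [0, 0, -0.03], "rotation": [0, 0, 0]}, {"dp": [0, 0, -0.038], "rotation": [0, 0, 0]}, {"dp": [0, 0, -0.038], "rotation": [0, 0, 0]}, {"dp": [0, 0, -0.038], "rotation": [0, 0, 0]}]}}

```text
clock: 16.97
position: [0.594, -0.1013, 0.085]
ee_rot: [0.0, 0.613, 0.79, 0.0]
contact_force: [-1.0, 0.1, 7.8]
width: -0.0001
```

```bash
python3 m.py 4
```

```text
17.17 F [-1.31  0.52  7.12] sd [0.47 0.72 0.41] Fz [7.6 6.7 6.7 7.5] P [ 0.5941 -0.1013  0.085 ] sdz 1e-05
```

The key is at the bottom stop: z 0.085, 7 N against the 5 N needed. Now straight up and clear.

Call:
{"api": "send_rows", "payload": {"deltas": [{"dp": [0, 0, 0.02], "rotation": [0, 0, 0]}, {"dp": [0, 0, 0.06], "rotation": [0, 0, 0]}, {"dp": [0, 0, 0.15], "rotation": [0, 0, 0]}, {"dp": [0, 0, 0.3], "rotation": [0, 0, 0]}, {"dp": [0, 0, 0.6], "rotation": [0, 0, 0]}, {"dp": [0, 0, 0.9], "rotation": [0, 0, 0]}, {"dp": [0, 0, 1], "rotation": [0, 0, 0]}]}}

```text
clock: 17.75
position: [0.5961, -0.1018, 0.2098]
ee_rot: [0.004, 0.613, 0.79, 0.001]
contact_force: [1.5, 0.0, 0.1]
width: -0.0
```

Call:
{"api": "send_rows", "payload": {"deltas": [{"dp": [-0.2, 0, 0.2], "rotation": [0, 0, 0]}, {"dp": [-0.4, 0, 0.3], "rotation": [0, 0, 0]}, {"dp": [-0.7, 0, 0.3], "rotation": [0, 0, 0]}, {"dp": [-1, 0, 0.3], "rotation": [0, 0, 0]}, {"dp": [-1, 0, 0.3], "rotation": [0, 0, 0]}]}}

```text
clock: 18.17
position: [0.4662, -0.0997, 0.2401]
ee_rot: [-0.004, 0.613, 0.79, -0.002]
contact_force: [-0.4, 1.1, -1.2]
width: -0.0002
```

Call:
{"api": "send_rows", "payload": {"deltas": [{"dp": [-0.3, 0, 0], "rotation": [0, 0, 0]}, {"dp": [-0.6, 0, 0], "rotation": [0, 0, 0]}, {"dp": [-0.9, 0, 0], "rotation": [0, 0, 0]}, {"dp": [-1, 0, 0], "rotation": [0, 0, 0]}, {"dp": [-1, 0, 0], "rotation": [0, 0, 0]}]}}

```text
clock: 18.58
position: [0.3509, -0.1005, 0.2404]
ee_rot: [-0.001, 0.613, 0.79, -0.0]
contact_force: [0.8, -0.3, 0.8]
width: 0.0003
```

```bash
python3 - <<'E'
from h import *
from rig import monitor,eyes
for n in("top","side"):
    p=eyes.get_image(n)
    a=p["color"][100:260,160:420,::-1] if n=="top" else p["color"][110:270,170:370,::-1]
    cv2.imwrite(f"pics/{n}3.png",cv2.resize(a,None,fx=3,fy=3,interpolation=2))
    for k in keys(p):print(n,*k)
s=monitor.get_state();print(s["clock"],s["position"],s["contact_force"])
E
```

```text
top [323. 199.] 126 [ 0.5933 -0.1032  0.073 ] [ 0.5932 -0.103   0.0739]
top [304. 205.] 128 [ 0.5806 -0.0549  0.073 ] [ 0.5805 -0.0548  0.0741]
top [285. 210.] 126 [ 0.5681 -0.0066  0.073 ] [ 0.5679 -0.0066  0.0741]
top [266. 216.] 125 [0.5556 0.042  0.073 ] [0.5555 0.0419 0.0745]
side [365.  77.] 141 [ 0.3019 -0.6968  0.073 ] [ 0.3066 -0.6689  0.0889]
side [251.  79.] 33 [ 0.7598 -0.5964  0.073 ] [nan nan nan]
side [279. 169.] 70 [ 0.5937 -0.0973  0.073 ] [ 0.5938 -0.0979  0.0724]
side [282. 180.] 68 [ 0.5809 -0.05    0.073 ] [ 0.5809 -0.0496  0.0734]
side [284. 192.] 80 [ 0.5682 -0.0022  0.073 ] [ 0.5682 -0.0015  0.0737]
side [287. 205.] 85 [0.5555 0.0468 0.073 ] [0.5554 0.0473 0.0736]
18.6833 [ 0.35473111 -0.1015603   0.24094057] [0.05205361 0.23667667 0.09994635]
  return _methods._mean(a, axis=axis, dtype=dtype,
  ret = ret.dtype.type(ret / rcount)
```

View pics/side3.png

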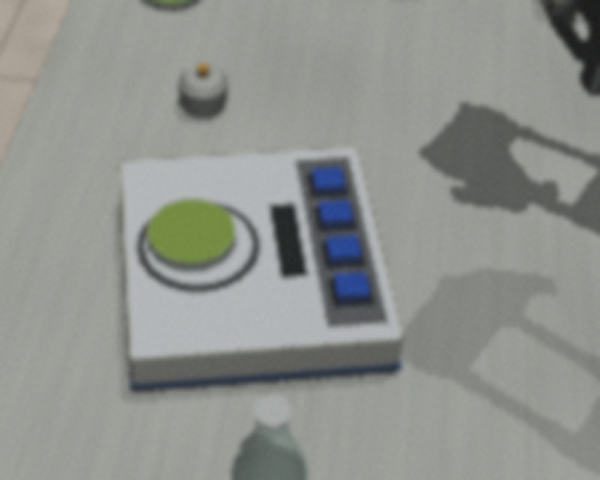

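View pics/top3.png

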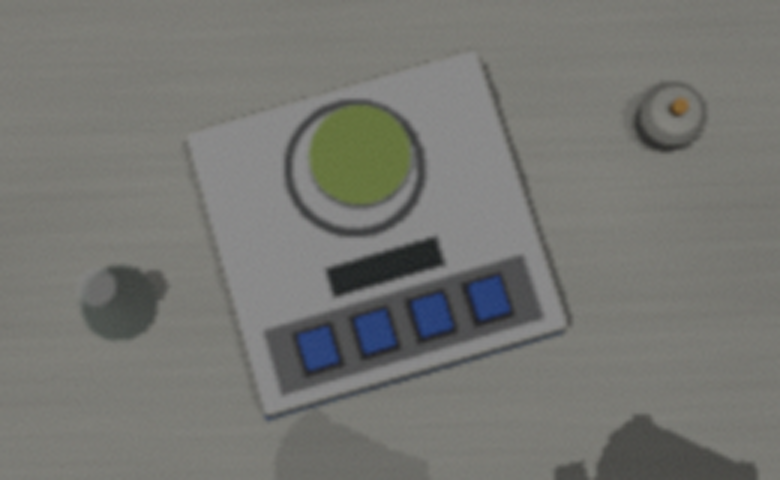

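Both views show all four keys at the same height, with key 4 in the top crop at (490,298) now at 0.0739. The dish (360,155), flask (120,300) and burner (670,117) are where they were, and the arm is clear.

```bash
python3 -c "
from rig import manip
print(manip.sign_off())"
```

```text
the job is handed in; nothing more can be done
None
```

Key 4, the rightmost, was the latched one. I pressed it fully in and it came up, so all four keys now stand up. I handed the job in at about 18.7 s, well inside the 51 s limit.

- **Finding it:** I tapped keys 1 to 4 from left to right with the closed fingertips. Keys 1–3 met the finger at TCP z ≈ 0.093 m (key top 74 mm), and key 4 at 0.089 m (70 mm).
- **Pressing it:** After lifting off key 4, I pressed it to its bottom stop at TCP z 0.085 m with about 7 N. I then let go and moved the arm clear.
- **Last checks:** The top camera's depth puts the keys at 74.5, 74.1, 74.1 and 73.9 mm, keys 1 to 4; key 4 read 70.6 mm at the start. The side camera read them about 0.5–1.5 mm lower, within its calibration. The dish, flask and burner looked unmoved by eye in both views.
- **Tap force:** The force readings were noisy (about ±0.5 N). The taps on keys 1–3 averaged about 2.0–2.1 N at most, right at the limit where a key starts to yield. Key 1 may have given by up to 0.2 mm; keys 2 and 3 moved 0.1 mm or less. The tap on key 4 reached about 2.8 N, over the 1–2 N tap range but below its 3.5 N yield, and it did not move.

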